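# Feed a sample carrier through the analyser's inlet flap

## Task

Using only the fingertips, gently push the blue-and-white sample carrier along its lane, nose first through the orange inlet flap of the analyser, until it is fully home against the stop inside; do not grip or lift it. Then draw the fingers straight back out of the inlet before the slow flap swings shut, and finish once the flap has closed behind the carrier. Leave the bottle, the beaker and the jar where they stand.

Things in the scene. Friction and masses are not known exactly. Their poses are not given: they have to be found in the camera images.
- port: Sample inlet of the analyser, fixed. Origin on the bench (z = 0) below the middle of the shut flap's outer face; x points along the lane into the machine, y across, z up. Lane: floor 4 mm thick from x = -165 mm on, rails 66 mm apart, tops at z = 14 mm. Bay behind the flap: beige walls and clear roof, 96 mm wide, top at z = 82 mm; from x = 112 mm a machine 300 mm wide, 104 mm high
- mouth (a point): Top middle of the inlet opening (port x = 0, z = 72 mm), on the flap's axle; the opening is 72 mm wide, its floor at z = 4 mm. An orange lintel (port x -6 to -2 mm) runs over it from z = 72 to 82 mm. Fingers tilted 25 to 45 degrees from vertical, pointing ahead and down, reach 20 mm inside without touching it
- stop (a point): Middle of the face of the end stop inside the bay (port x = 102 mm, z = 20 mm), where the carrier's nose ends
- flap (a joint): Orange flap, 66 mm wide, hung from the axle; 0 = shut (lower edge at z = 30 mm), swings inward only, to 1.4 rad. The carrier's nose pushes it open with a few newtons; it lies on the carrier's top at about 1.1 rad. Slow-closing: once the tall part of the carrier is more than 38 mm past it, it sinks over the tail, reaching 0.12 rad after about 4.5 s
- flap_edge (a point): Middle of the flap's lower edge, 42 mm from the axle. The fingers must be drawn back until the point between their pads is over 50 mm in front of the shut flap's plane (port x below -50 mm) while the flap still reads over 0.12 rad
- carrier: Sample carrier, loose in the lane, 0.17 to 0.35 kg, 90 mm long, 60 wide. Origin: centre of its underside; x toward the nose. White base 22 mm high over the whole length; on it from x = -5 mm a blue body, top 50 mm above the underside, sloping 45 degrees from x = 17 mm to the nose at x = 45 mm. Bare tail behind (yellow stripe). Home: origin at port x = 57 mm, tail end 12 mm inside the flap
- tail (a point): Centre of the carrier's upright rear face (60 mm wide, 22 mm high), 11 mm above its underside: where to push, along the carrier's x axis
- bottle: Bystander: amber bottle, 52 mm across, 110 mm tall, origin at the centre of its underside
- beaker: Bystander: clear beaker, 60 mm across, 75 mm tall, origin at the centre of its underside
- jar: Bystander: white jar with red cap, 54 mm across, 60 mm tall, origin at the centre of its underside
There are look-alikes about, which are no part of the job. Leave any black or green look-alike of the carrier alone.

How it is judged:
By the outcome, as a careful person would: the job done as asked, in the order asked, and still so for the second after the job is handed in, with the robot touching nothing.
It also fails if it takes over 42 s, if anything falls off the work surface, if the arm or the gripper's body presses on something with over 40 N, if the wrist force passes 120 N, or if a joint passes its speed limit or range.

## Robot

A 7-joint arm with a two-finger parallel gripper is mounted at the origin on the work surface. World frame = base frame: x ahead of the robot, y to its left, z up, the work surface at z = 0. Lengths are in mm, angles in rad, forces in N, time in s.
With the tool pointing down it reaches from about 400 to 925 mm from the base axis. Payload 5.6 kg.
Tool frame: the origin (TCP) lies midway between the tips of the shut fingers; the grasp point (between the pads) lies 19 mm behind it; z points along the fingers, y is the line along which they close (so a half turn about z gives the same grasp; the last joint's range is limited). The gripper opens to 85 mm and grips with 20 to 120 N. Pads are 22 mm wide; open, the fingers measure 114 mm over their backs; the gripper's body (76 mm by 85 mm) begins 54 mm behind the grasp point. The pads swing forward as they close: fully open they stand 13 mm farther back than shut.
Start: joints at [1.063, 0.468, -0.012, 1.603, 0.006, 1.071, -0.056], TCP at [291.321, -581.068, 231.29] pointing down, gripper open.
Joint ranges: [-2.53, 2.53], [-0.31, 2.02], [-1.57, 1.55], [0.28, 2.44], [-1.29, 4.43], [0.15, 1.84], [-2.92, 2.92]. Speed limits (rad/s): [2.57, 2.57, 3.14, 3.14, 3.14, 3.14, 3.14].

## Interface

Orientations are given as a unit quaternion [x, y, z, w].
In Python, from station import telemetry, imaging, workorder, recognise, tip_of gives the robot as it stands.
- The arm moves only by the tool send_rows, never from a script. Its argument "rows" is text: rows parted by semicolons, each of 7 numbers parted by spaces: the shift along the tool's x, y, z in cm, then the turn, a rotation vector about the tool's x, y, z in degrees, then the opening, from 0 (shut) to 1 (fully open). In form: x y z ax ay az hand; .... A call has 1 to 12 rows; each row is the pose to reach, as a shift and turn from the pose commanded when the call began, along the tool's axes at that moment; what a row does not reach only later rows make up. A row lasts 1/12 s, in which the tool goes at most 41.7 mm and 7.16 degrees, less where a joint would pass 70% of its speed; a pose out of reach is approached as far as the arm can. A call with a gripper value outside its range is refused whole. The fingers move at their own pace and stop on an object; "grip_force" is the grip in N (left out, the last holds). Time passes only in rows, so rows that repeat a pose let the fingers close. It gives the time, the measured TCP pose, the force, the opening and the grip force at its end, in the units of the state.
- telemetry.sense(): the state, without advancing time (a new reading comes with each control period).
- imaging.read_camera(name): name is "side" or "top" or "wrist"; returns a dict with "image" (384x512x3 uint8, red, green, blue), "z_map" (384x512 float32, mm along the optical axis (not along the pixel's ray), 0 where there is no reading), "vertical_fov" (degrees; the focal length in pixels is half the picture's height over the tangent of half this angle, whatever the lens; pixels are square), "cx", "cy" (the principal point, pixels), "cam_to_world" (4x4, takes a point from camera to world coordinates); the wrist camera has in their place "hand_eye" (4x4, takes a point from camera to tool coordinates, whose origin is the TCP and whose axes are the flange's). Camera axes: x right, y up, looking along -z (the intrinsics and any distortion apply to the point x, -y, -z); pixel columns grow to the right and rows downward; lengths in mm; the calibration is good to about 2 mm. The wrist camera is an equidistant fisheye: a pixel r from the principal point sees the ray r / f radians off the axis. A picture is of the moment at which its call begins: read the wrist's pose just before it.
- workorder.finish_job(): hands the job in; it is judged then, once.
Trained networks look in the newest picture that a camera, given by its name, has taken for a name from the list of things; names that differ only in an ending like _2 or _b are one class to them, and where a whole thing is asked for, a point or a joint stands for the part that bears it (a point fixed in the world has none). Each returns a list of dicts, best first, with "score" (0 to 1); they miss things now and then, are a little off and sometimes report something else, mostly with a low value. They report only what shows in the picture. A call takes as long as a camera call. They do not tell look-alikes from the thing itself.
- recognise(camera, target): "xy" ([column, row] in pixels, amid what is visible of it).
- tip_of(camera, target): "xy" ([column, row] in pixels: a listed point, or the origin of a listed thing).
The state is a dict: "time": time; "joints": joint angles; "joint_vel": joint speeds; "joint_torque": joint torques, N m; "tool_pos": TCP position; "tool_rot": TCP orientation; "wrist_force": force on the tool from outside, world axes, zero at the start; "moment": the same for the moment, N m; "finger_gap": finger opening in mm; "grasp_force": force on a finger pad.
Only numpy, scipy, OpenCV 4.12 (cv2) and the standard library are available. Lean on these libraries where they do the work, as an engineer would, in place of code of your own. Each camera call takes 0.05 s, during which the arm holds its last target. There are 200 camera calls.

## Working session

There is one attempt and no reset: what is moved stays moved. The work goes in short steps, Python scripts to look and compute and a tool call to move; the robot and the scene stay as the last step left them, time stands still between calls to the robot, and variables do not carry over. Pictures are saved under pics/ and viewed, at most 10 in all, crops included, and the job is handed in when it is done.

Besides the shell and the picture viewer there is one more tool, called after ">>>" as name(argument=value, ...) on one line, values as JSON. send_rows: Moves the arm, as the interface text tells. Its arguments: {"type":"object","properties":{"rows":{"type":"string"},"grip_force":{"type":"number"}},"required":["rows"]}

```bash
mkdir -p pics
cat > h.py <<'E'
import numpy as np,cv2
from station import telemetry,imaging,workorder,recognise,tip_of
def cam(n):
    c=imaging.read_camera(n);return c
def f(c): return 192/np.tan(np.radians(c['vertical_fov'])/2)
def px2w(c,u,v,d=None):
    u=np.asarray(u,float);v=np.asarray(v,float)
    if d is None: d=c['z_map'][v.astype(int),u.astype(int)]
    F=f(c);p=np.stack([(u-c['cx'])/F*d,-(v-c['cy'])/F*d,-d*np.ones_like(u),np.ones_like(u)],-1)
    return (p@np.array(c['cam_to_world']).T)[...,:3]
def save(c,n): cv2.imwrite('pics/'+n,c['image'][:,:,::-1])
E
python3 - <<'E'
from h import *
np.set_printoptions(precision=1,suppress=True)
ims=[]
for n in('top','side'):
    c=cam(n);ims.append(c['image']);print(n,{k:v for k,v in c.items() if k not in('image','z_map')})
    for t in('carrier','tail','mouth','port','flap_edge','stop','bottle','beaker','jar'):
        for r in tip_of(n,t)[:3]:
            u,v=r['xy'];print(t,'%.2f'%r['score'],np.array(r['xy']),px2w(c,u,v) if 0<=u<512 and 0<=v<384 else '')
    cv2.imwrite(f'pics/{n}0.png',cv2.resize(c['image'][:,:,::-1],(800,600),interpolation=cv2.INTER_CUBIC))
s=telemetry.sense();print(s)
E
```

```text
top {'vertical_fov': 44.159119521262504, 'cx': 254.48567086079805, 'cy': 190.8539539118525, 'cam_to_world': array([[  0. ,   1. ,  -0.2, 450.5],
       [ -1. ,   0. ,   0. ,  60.8],
       [  0. ,   0.2,   1. , 945.5],
       [  0. ,   0. ,   0. ,   1. ]])}
carrier 0.89 [149.4 262.1] [485.  244.7  48.8]
carrier 0.75 [226.2 236.9] [535.5 102.8  56.9]
carrier 0.75 [108.6 209.3] [583.1 330.9  43.3]
tail 0.80 [222.5 261.8] [491.  110.2  12.5]
tail 0.76 [124.8 261.4] [486.  297.8  20.5]
tail 0.59 [130. 199.] [610.8 301.2   5.8]
mouth 0.75 [235.7 196.6] [622.9  89.4   1.8]
port 0.81 [235.  204.5] [601.2  89.2  34.4]
flap_edge 0.60 [233.9 203.7] [602.1  91.3  38.2]
stop 0.40 [234.2 204.8] [600.8  90.8  33.1]
bottle 0.83 [163.2 193.1] [611.2 221.8  79.5]
beaker 0.82 [319.4 276.5] [468.2 -79.9   7.5]
jar 0.67 [323.9 203.7] [603.5 -80.2  60.8]
side {'vertical_fov': 45.134300940588076, 'cx': 259.0012561375218, 'cy': 189.03472177051992, 'cam_to_world': array([[   0.9,    0.3,   -0.3,  328.2],
       [  -0.4,    0.7,   -0.6, -509.7],
       [   0. ,    0.7,    0.7,  767.1],
       [   0. ,    0. 
[... 341 characters left out ...]
rt 0.64 [251.2 199. ] [600.   88.1   1.7]
port 0.37 [236.4 155.7] [615.1 204.4  24.3]
flap_edge 0.57 [254.8 186.2] [607.3  86.   42.2]
bottle 0.94 [236.2 154.7] [615.1 205.7  26.3]
beaker 0.58 [225.8 280.3] [ 462.5 -108.1   57.7]
jar 0.57 [296.4 260.6] [ 601.4 -113.    38.7]
{'time': 1.0, 'joints': array([ 1.1,  0.5, -0. ,  1.6,  0. ,  1.1, -0.1]), 'joint_vel': array([ 0.,  0.,  0.,  0.,  0., -0., -0.]), 'joint_torque': array([ -0. , -53.2,   0. , -25.2,   0. ,   0. ,   0. ]), 'tool_pos': array([ 291.3, -581.1,  231.3]), 'tool_rot': array([ 1. ,  0.2, -0. ,  0. ]), 'wrist_force': array([ 0.3, -1. , -0.4]), 'moment': array([-0.,  0., -0.]), 'grasp_force': 0.0, 'finger_gap': 85.18151682923745}
```

View pics/top0.png

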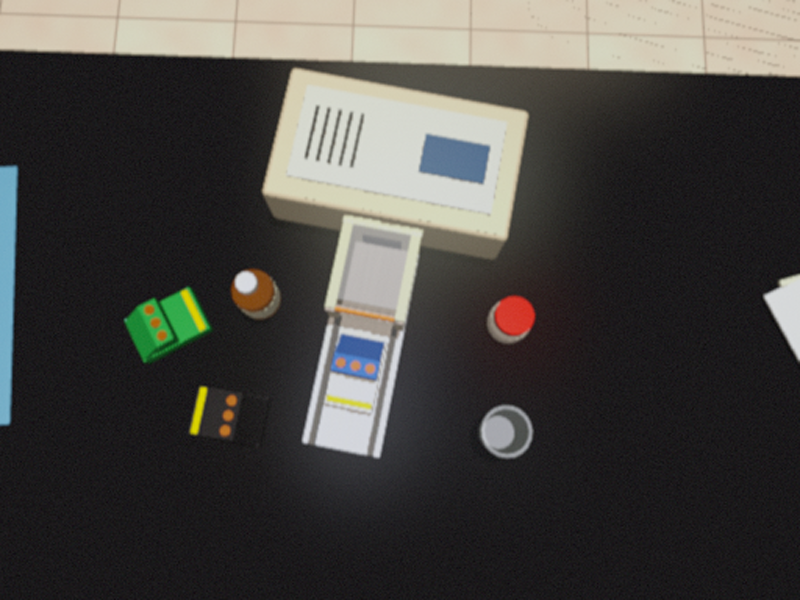

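View pics/side0.png

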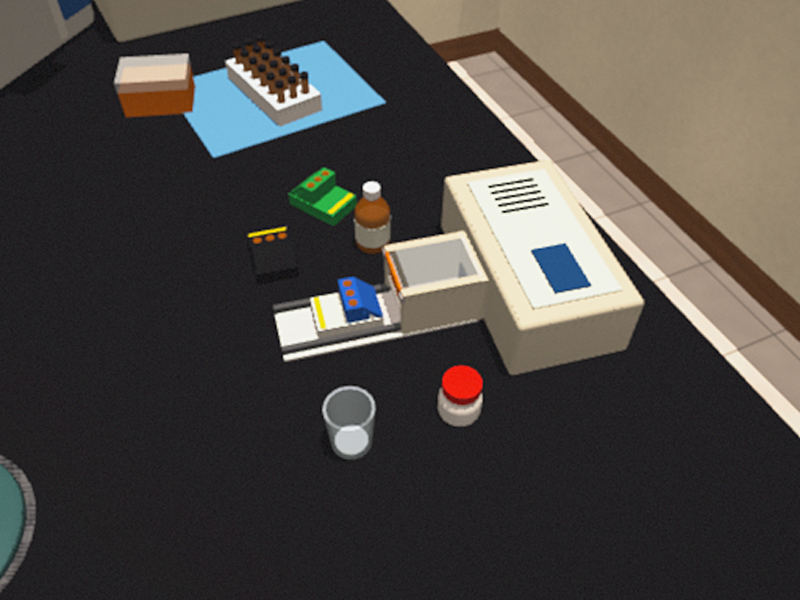

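The lane with the blue carrier (top view, about 355,375 in the 800×600 picture) points at the orange flap (368,315). The jar and beaker stand to the right, with the bottle and the green and black look-alikes to the left. Next I fit the port frame and the carrier tail.

```bash
cat >> h.py <<'E'
from scipy.spatial.transform import Rotation as Ro
def cloud(c):
    v,u=np.mgrid[0:384,0:512];d=c['z_map'];m=d>0
    return px2w(c,u[m],v[m],d[m]),c['image'][m].astype(int)
def fit(n):
    c=cam(n);P,C=cloud(c)
    k=(P[:,2]>98)&(P[:,2]<112)&(P[:,0]>650)&(P[:,0]<900)&(np.abs(P[:,1]-50)<220)
    r=cv2.minAreaRect(P[k,:2].astype(np.float32));b=cv2.boxPoints(r)
    return c,P,C,r,b,np.median(P[k,2])
E
python3 - <<'E'
from h import *
np.set_printoptions(precision=1,suppress=True)
for n in('top','side'):
    c,P,C,r,b,zz=fit(n);print(n,r,zz);print(b)
    # long edges direction
    e=[b[1]-b[0],b[2]-b[1]];e=max(e,key=np.linalg.norm);y=e/np.linalg.norm(e);y=y*np.sign(y[1]);x=np.array([y[1],-y[0]])
    fr=sorted(b,key=lambda q:q@x)[:2];m=(fr[0]+fr[1])/2;o=m-112*x
    print('yaw',np.degrees(np.arctan2(x[1],x[0])),'origin',o)
    Q=np.c_[(P[:,:2]-o)@x,(P[:,:2]-o)@y,P[:,2]]
    R,G,B=C.T
    def rep(t,k):
        if k.sum()>5: print(t,k.sum(),np.percentile(Q[k],[2,50,98],axis=0))
    near=(abs(Q[:,1])<60)&(Q[:,0]>-200)&(Q[:,0]<60)
    rep('blue',near&(B>R+60)&(Q[:,2]>15))
    rep('yellow',near&(R>B+80)&(G>B+80))
    rep('orange',near&(R>G+60)&(Q[:,0]>-15))
    rep('lane',near&(Q[:,2]>1)&(Q[:,2]<20)&(Q[:,0]<-60))
    rep('bay',(abs(Q[:,1])<60)&(Q[:,0]>5)&(Q[:,0]<105)&(Q[:,2]>76)&(Q[:,2]<90))
    rep('basetop',near&(abs(Q[:,1])<28)&(Q[:,2]>21)&(Q[:,2]<31)&(Q[:,0]<-50))
    rep('bench',(abs(Q[:,1])<150)&(abs(Q[:,1])>90)&(Q[:,0]>-200)&(Q[:,0]<-180))
E
```

```text
top ((798.38037109375, 59.18822479248047), (296.93975830078125, 168.4116668701172), 80.54611206054688) 101.23716218400722
[[ 690.9  -73.4]
 [ 857.1 -101.1]
 [ 905.8  191.8]
 [ 739.7  219.5]]
yaw -9.453879 origin [604.8  91.4]
blue 552 [[-74.  -26.7  29.6]
 [-48.9  -0.4  49.9]
 [-27.7  26.3  56.5]]
yellow 85 [[-109.5  -24.6   23.6]
 [-106.8    0.3   26.1]
 [-104.1   26.4   29.2]]
lane 2235 [[-194.9  -55.8    1.1]
 [-133.9   -2.8    4.1]
 [ -64.7   54.9   16.3]]
bay 2593 [[  9.2 -46.2  78.6]
 [ 55.3  -0.1  81.8]
 [103.1  46.1  85. ]]
basetop 609 [[-113.4  -26.8   22.6]
 [ -94.1   -0.1   25.8]
 [ -74.5   26.6   29.2]]
bench 648 [[-199.6 -147.5   -3.2]
 [-190.1  -91.     0.1]
 [-180.5  147.4    3.6]]
side ((798.2347412109375, 55.80500793457031), (295.865234375, 167.2543487548828), 80.85977172851562) 100.36068820526634
[[ 692.2  -77. ]
 [ 857.3 -103.5]
 [ 904.3  188.6]
 [ 739.2  215.1]]
yaw -9.14022 origin [605.1  86.9]
blue 482 [[-74.  -26.1  27.4]
 [-52.4  -5.6  44.7]
 [-26.7  30.3  54.5]]
yellow 129 [[-110.2  -24.4   22.4]
 [-103.6    3.9   26.7]
 [  -2.8   37.4   82.9]]
orange 79 [[ -5.9 -30.1  44.1]
 [ -4.5   4.8  80.3]
 [  0.8  36.9  83. ]]
lane 1188 [[-173.3  -47.1    1.1]
 [-129.   -20.2    4.3]
 [ -63.8   42.4   17.7]]
bay 1608 [[  9.  -45.7  77.5]
 [ 55.2  -1.5  80.5]
 [103.1  48.9  83. ]]
basetop 443 [[-113.4  -27.    21.8]
 [ -91.7   -3.7   24.8]
 [ -57.4   27.5   28.4]]
bench 440 [[-199.5 -148.3   -4.2]
 [-190.  -102.    -1.3]
 [-180.5  145.7    1.3]]
```

```bash
cat >> h.py <<'E'
O=np.array([605.,89.2,0]);YAW=-9.3;RP=Ro.from_euler('z',YAW,degrees=True)
def plan(x,y,z,tilt=35):
    s=telemetry.sense();Rc=Ro.from_quat(s['tool_rot']);p=O+RP.apply([x,y,z]);t=np.radians(tilt)
    d=np.array([np.sin(t),0,-np.cos(t)]);best=None
    for sg in(1,-1):
        yt=np.array([0,sg,0.]);Rt=RP*Ro.from_matrix(np.c_[np.cross(yt,d),yt,d]);rv=(Rc.inv()*Rt).as_rotvec(degrees=True)
        if best is None or np.linalg.norm(rv)<np.linalg.norm(best): best=rv
    print('shift cm',np.round(Rc.inv().apply(p-s['tool_pos'])/10,2),'rotvec',np.round(best,2))
    print('port axes x,z in tool',np.round(Rc.inv().apply(RP.apply([[1,0,0],[0,0,1]])),3).tolist())
def where():
    s=telemetry.sense();q=RP.inv().apply(s['tool_pos']-O);print('t',round(s['time'],2),'port tcp',np.round(q,1),'zdir',np.round(RP.inv().apply(Ro.from_quat(s['tool_rot']).as_matrix()[:,2]),3),'F',np.round(RP.inv().apply(s['wrist_force']),1),'gap',round(s['finger_gap'],1))
E
python3 -c "
from h import *
where();plan(-155,0,130)"
```

```text
t 1.1 port tcp [-201.3 -712.2  231.3] zdir [-0. -0. -1.] F [-0.3 -0.5 -0.1] gap 85.4
shift cm [ 45.53 -54.96  10.12] rotvec [-10.96  33.83  34.79]
port axes x,z in tool [[0.81, 0.587, -0.0], [-0.0, 0.0, -1.0]]
```

>>> send_rows(rows="4 -4.8 0 0 0 0 0;8 -9.6 0 -1 3 3 0;12 -14.4 0 -2.5 7 7 0;16 -19.2 0 -4 12 12 0;19 -23 0 -5.5 17 17.5 0;22 -26.6 1 -7 22 22.5 0;25 -30.2 2 -8.5 26.5 27 0;28 -33.8 3 -10 31 32 0;31 -37.4 4 -10.96 33.83 34.79 0;34 -41 5 -10.96 33.83 34.79 0;37 -44.7 6.2 -10.96 33.83 34.79 0;40 -48.3 7.5 -10.96 33.83 34.79 0", grip_force=30)

```text
time: 2.1
tool_pos: [373.2, -233.2, 224.6]
tool_rot: [0.953, -0.06, 0.296, 0.023]
wrist_force: [-0.1, 0.5, 0.5]
finger_gap: 0.2
grasp_force: 0.0
```

```bash
python3 -c "
from h import *
where();plan(-155,0,70)"
```

```text
t 2.1 port tcp [-176.7 -355.6  224.6] zdir [ 0.566  0.013 -0.824] F [-0.1  0.4  0.5] gap 0.2
shift cm [ -5.79 -35.59  14.42] rotvec [-0.74  0.51  1.9 ]
port axes x,z in tool [[0.824, 0.035, 0.566], [0.566, 0.008, -0.824]]
```

>>> send_rows(rows="-0.5 -3.5 1 0 0 0 0;-1 -7 2 0 0 0 0;-1.5 -10.5 3 -0.7 0.5 1.9 0;-2 -14 4 -0.7 0.5 1.9 0;-2.6 -17.5 6 -0.7 0.5 1.9 0;-3.2 -21 8 -0.7 0.5 1.9 0;-3.8 -24.5 10 -0.7 0.5 1.9 0;-4.5 -28 11.5 -0.7 0.5 1.9 0;-5.2 -31.5 13 -0.7 0.5 1.9 0;-5.79 -35.6 14.4 -0.7 0.5 1.9 0;-5.79 -35.6 14.4 -0.7 0.5 1.9 0;-5.79 -35.6 14.4 -0.7 0.5 1.9 0")

```text
time: 3.1
tool_pos: [462.0, 20.9, 207.7]
tool_rot: [0.948, -0.071, 0.311, 0.006]
wrist_force: [-0.5, 0.3, 0.5]
finger_gap: 0.1
grasp_force: 0.0
```

```bash
python3 -c "
from h import *
where();plan(-155,0,13.5)
c=cam('side');a=c['image'][120:264,150:342,::-1]
w=cam('wrist')['image'][:,:,::-1]
o=np.vstack([cv2.resize(a,(400,300),interpolation=cv2.INTER_CUBIC),cv2.resize(w,(400,300))]);cv2.imwrite('pics/a1.png',o)"
```

```text
t 3.1 port tcp [-130.1  -90.5  207.7] zdir [ 0.589  0.04  -0.807] F [-0.5  0.2  0.5] gap 0.1
shift cm [-13.46  -8.49  14.57] rotvec [-2.3  -1.14  0.06]
port axes x,z in tool [[0.808, 0.024, 0.589], [0.59, -0.032, -0.807]]
```

View pics/a1.png

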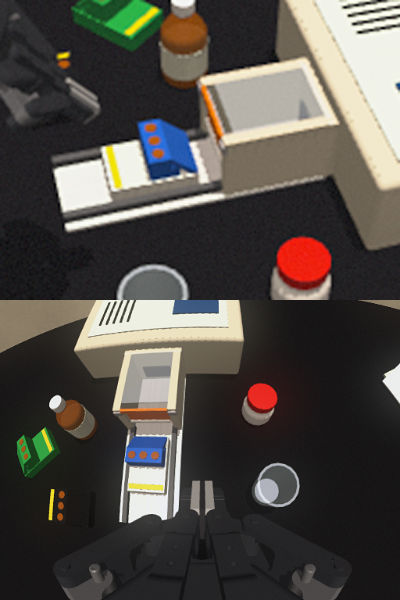

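The carrier sits in the lane (side crop about 150,150) and the shut fingers are above the bench, still 90 mm right of the lane. Next I move over the lane's rear end.

```bash
python3 -c "
from h import *
plan(-155,0,60)"
```

```text
shift cm [-10.72  -8.72  10.81] rotvec [-2.26 -1.12  0.05]
port axes x,z in tool [[0.808, 0.024, 0.589], [0.589, -0.032, -0.807]]
```

>>> send_rows(rows="-2 -2 1 0 0 0 0;-4 -4 3 -1 -0.5 0 0;-6 -6 5 -2.3 -1.1 0 0;-8 -8 7 -2.3 -1.1 0 0;-10 -8.7 9 -2.3 -1.1 0 0;-10.7 -8.7 10.8 -2.3 -1.1 0 0;-10.7 -8.7 10.8 -2.3 -1.1 0 0;-10.7 -8.7 10.8 -2.3 -1.1 0 0;-10.7 -8.7 10.8 -2.3 -1.1 0 0")

```text
time: 3.95
tool_pos: [462.4, 28.8, 208.8]
tool_rot: [0.947, -0.071, 0.313, 0.003]
wrist_force: [0.4, 0.7, 1.0]
finger_gap: 0.5
grasp_force: 0.0
```

```bash
python3 -c "
from h import *
where();plan(-150,0,14)
c=cam('top');cv2.imwrite('pics/a2.png',cv2.resize(c['image'][190:310,180:300,::-1],(500,500),interpolation=cv2.INTER_CUBIC))"
```

```text
t 3.95 port tcp [-131.   -82.7  208.8] zdir [ 0.593  0.046 -0.804] F [0.2 0.7 1. ] gap 0.5
shift cm [-13.11  -7.56  14.91] rotvec [-2.62 -1.42 -0.13]
port axes x,z in tool [[0.805, 0.025, 0.593], [0.594, -0.038, -0.804]]
```

View pics/a2.png

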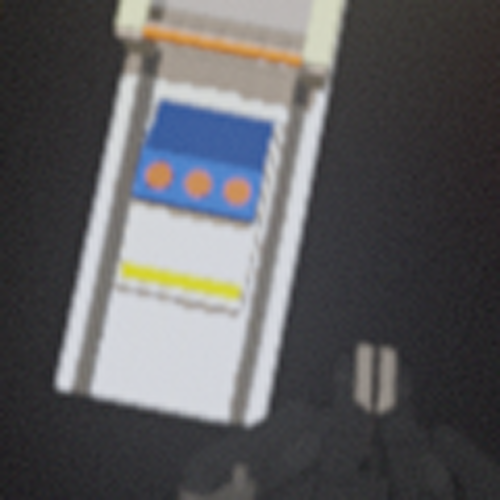

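The top crop shows the fingertips (375,380) still right of the lane, so the arm barely moved. I'll check the joints, since a range limit is likely.

```bash
python3 -c "
from h import *
s=telemetry.sense();print(np.round(s['joints'],3),np.round(s['joint_vel'],2))"
```

```text
[ 1.567 -0.307 -1.568  2.437 -1.291  0.203 -0.604] [-0.01 -0.   -0.   -0.   -0.   -0.   -0.  ]
```

```bash
cat >> h.py <<'E'
import itertools
from scipy.optimize import least_squares
def rots(q,sg,pi7): 
    R=Ro.identity();out=[]
    ax='zyzyzyz'
    for i in range(7):
        R=R*Ro.from_euler(ax[i],sg[i]*q[i]);out.append(R)
    return out
def basis(q,sg,off=0):
    r=rots(q,sg,0);z=[0,0,1]
    return np.c_[z,r[1].apply(z),r[3].apply(z),r[5].apply(z)],r[6]
E
python3 - <<'E'
from h import *
np.set_printoptions(precision=3,suppress=True)
s=telemetry.sense()
q0=np.array([1.063,.468,-.012,1.603,.006,1.071,-.056]);p0=np.array([291.321,-581.068,231.29]);p1=s['tool_pos']
R1=Ro.from_quat(s['tool_rot'])
res=[]
for sg in itertools.product([1,-1],repeat=4):
    S=[sg[0],1,sg[1],1,sg[2],1,sg[3]]
    B0,r0=basis(q0,S);B1,r1=basis(s['joints'],S)
    A=np.r_[B0,B1];b=np.r_[p0,p1];L,_,_,_=np.linalg.lstsq(A,b,rcond=None)
    res.append((np.linalg.norm(A@L-b),S,L,(r1.inv()*R1).as_rotvec()))
for r in sorted(res,key=lambda r:r[0])[:4]:print(r)
E
```

```text
(np.float64(34.92210727554655), [-1, 1, -1, 1, -1, 1, 1], array([271.244, 514.135, 473.293, 266.626]), array([-0.   , -0.   ,  2.778]))
(np.float64(34.92210727554655), [-1, 1, -1, 1, -1, 1, -1], array([271.244, 514.135, 473.293, 266.626]), array([-0.   , -0.   ,  1.571]))
(np.float64(69.975826190674), [-1, 1, -1, 1, 1, 1, 1], array([ 88.12 , 653.623, 428.539, 252.595]), array([ 0.286, -0.286, -0.923]))
(np.float64(69.975826190674), [-1, 1, -1, 1, 1, 1, -1], array([ 88.12 , 653.623, 428.539, 252.595]), array([ 0.086, -0.466, -2.11 ]))
```

```bash
python3 -c "
from h import *
plan(-150,-400,240,0)"
```

```text
shift cm [ 0.41 31.53 -5.09] rotvec [ -2.58 -36.42   0.68]
port axes x,z in tool [[0.805, 0.025, 0.593], [0.594, -0.038, -0.804]]
```

>>> send_rows(rows="0 3 -0.5 0 -4 0 0;0 6 -1 0 -8 0 0;0 9 -2 -0.5 -13 0 0;0 12 -2.5 -1 -18 0.5 0;0 15 -3 -1.5 -23 0.7 0;0 18 -3.5 -2 -28 0.7 0;0 21 -4 -2.6 -33 0.7 0;0 24 -4.5 -2.6 -36 0.7 0;0.2 27 -5 -2.6 -36.4 0.7 0;0.4 30 -5 -2.6 -36.4 0.7 0;0.4 31.5 -5 -2.6 -36.4 0.7 0;0.4 31.5 -5 -2.6 -36.4 0.7 0")

```text
time: 5.0
tool_pos: [335.5, -232.9, 282.7]
tool_rot: [0.997, -0.082, 0.013, 0.008]
wrist_force: [0.7, 0.1, -0.5]
finger_gap: 0.0
grasp_force: 0.0
```

```bash
python3 -c "
from h import *
where()
s=telemetry.sense();print([np.round(s[k],5).tolist() for k in('joints','tool_pos','tool_rot')])
plan(-150,-400,240,0)"
```

```text
t 5.0 port tcp [-213.9 -361.4  282.7] zdir [ 0.026 -0.013 -1.   ] F [ 0.7  0.3 -0.5] gap 0.0
[[2.39315, -0.30644, -1.56747, 2.05155, -0.35446, 1.08768, -0.74819], [335.49755, -232.90068, 282.67813], [0.99652, -0.08203, 0.01268, 0.00751]]
shift cm [6.28 3.79 4.49] rotvec [ 0.74 -1.52 -0.11]
port axes x,z in tool [[1.0, -0.002, 0.026], [0.026, 0.013, -1.0]]
```

```bash
cat >> h.py <<'E'
SG=[-1,1,-1,1,-1,1,-1]
def B7(q):
    r=rots(q,SG,0);z=[0,0,1];x=[1,0,0]
    # h, L1, elbow offset (before j4), elbow offset after j4, L2, wrist offset, L3
    return np.c_[z,r[1].apply(z),r[2].apply(x),r[3].apply(x),r[3].apply(z),r[5].apply(x),r[5].apply(z)],r[6]*Ro.from_euler('z',np.pi/2)
E
python3 - <<'E'
from h import *
np.set_printoptions(precision=3,suppress=True)
D=[([1.063,.468,-.012,1.603,.006,1.071,-.056],[291.321,-581.068,231.29]),
([1.567,-0.307,-1.568,2.437,-1.291,0.203,-0.604],[462.4,28.8,208.8])]
s=telemetry.sense();D.append((s['joints'],s['tool_pos']))
A=np.vstack([B7(q)[0] for q,_ in D]);b=np.hstack([p for _,p in D])
L,r,k,sv=np.linalg.lstsq(A,b,rcond=None);print(L,k,sv,A@L-b)
for cols in ([0,1,4,6,2],[0,1,4,6,3],[0,1,4,6,5],[0,1,2,3,4,6],[0,1,2,4,5,6]):
    l,_,_,_=np.linalg.lstsq(A[:,cols],b,rcond=None);print(cols,l,np.abs(A[:,cols]@l-b).max())
print((B7(s['joints'])[1].inv()*Ro.from_quat(s['tool_rot'])).as_rotvec())
E
```

```text
[364.129 577.351 -31.377  65.226 519.009   7.792 353.352] 7 [3.37  2.822 1.078 0.481 0.424 0.31  0.1  ] [29.116 17.091  2.777 -0.64   2.608  2.302  0.828 -2.202 -5.079]
[0, 1, 4, 6, 2] [280.234 534.959 476.066 300.314 -21.818] 24.975610208419994
[0, 1, 4, 6, 3] [312.842 552.278 474.058 313.915  43.429] 26.884836547113196
[0, 1, 4, 6, 5] [255.385 530.395 443.06  286.474 -12.081] 24.69629683677192
[0, 1, 2, 3, 4, 6] [342.958 572.571 -31.496  51.761 504.827 346.434] 28.841135194574974
[0, 1, 2, 4, 5, 6] [271.088 544.386 -26.786 463.443 -14.682 309.886] 26.065236471269543
[-0. -0. -0.]
```

>>> send_rows(rows="1 3.5 0 0 0 0 0;2 7 1 0 0 0 0;3 10.5 1 0 0 0 0;4 14 2 0 0 0 0;5 17.5 2 0 0 0 0;6 21 3 0 0 0 0;7 24.5 3 0 0 0 0;8 28 3 0 0 0 0;9 31.5 3 0 0 0 0;10 35 3 0 0 0 0;10 35 3 0 0 0 0;10 35 3 0 0 0 0")

```text
time: 6.0
tool_pos: [325.0, -293.1, 322.3]
tool_rot: [0.996, -0.081, 0.016, 0.023]
wrist_force: [0.4, -0.6, -1.4]
finger_gap: 0.2
grasp_force: 0.0
```

```bash
cat >> h.py <<'E'
import json
D=[([1.063,.468,-.012,1.603,.006,1.071,-.056],[291.321,-581.068,231.29]),
([1.567,-0.307,-1.568,2.437,-1.291,0.203,-0.604],[462.4,28.8,208.8]),
([2.39315, -0.30644, -1.56747, 2.05155, -0.35446, 1.08768, -0.74819], [335.49755, -232.90068, 282.67813])]
def Bx(q):
    r=rots(q,SG,0);z=[0,0,1];x=[1,0,0];y=[0,1,0]
    return np.c_[z,r[1].apply(z),r[2].apply(x),r[3].apply(x),r[3].apply(z),r[5].apply(x),r[5].apply(z),r[0].apply(y),r[2].apply(y),r[4].apply(y)]
E
python3 - <<'E'
from h import *
np.set_printoptions(precision=3,suppress=True)
s=telemetry.sense();print([np.round(s[k],5).tolist() for k in('joints','tool_pos','tool_rot')]);where()
D.append((s['joints'],s['tool_pos']))
A=np.vstack([Bx(q) for q,_ in D]);b=np.hstack([p for _,p in D])
L,r,k,sv=np.linalg.lstsq(A,b,rcond=None);print(L,sv,A@L-b)
E
```

```text
[[2.52816, -0.30669, -1.56862, 1.95513, -0.33165, 1.14919, -0.65102], [324.96296, -293.11578, 322.30797], [0.99632, -0.08093, 0.01631, 0.02323]]
t 6.0 port tcp [-214.6 -422.5  322.3] zdir [ 0.036 -0.044 -0.998] F [ 0.4 -0.5 -1.4] gap 0.2
[308.758 519.212   0.603  -0.62  471.338  -0.855 315.068 -29.456  -2.365
  -1.881] [3.93  3.722 2.803 1.105 0.893 0.805 0.39  0.14  0.089 0.023] [ 0.     0.    -0.     0.001 -0.003 -0.004  0.002  0.011  0.018 -0.002
 -0.009 -0.014]
```

```bash
cat >> h.py <<'E'
LL=np.array([308.758,519.212,.603,-.62,471.338,-.855,315.068,-29.456,-2.365,-1.881])
LO=np.array([-2.53,-.31,-1.57,.28,-1.29,.15,-2.92]);HI=np.array([2.53,2.02,1.55,2.44,4.43,1.84,2.92])
def fk(q): return Bx(q)@LL, rots(q,SG,0)[6]*Ro.from_euler('z',np.pi/2)
def tgt(x,y,z,tilt,sg=-1):
    t=np.radians(tilt);d=np.array([np.sin(t),0,-np.cos(t)]);yt=np.array([0,sg,0.])
    return O+RP.apply([x,y,z]),RP*Ro.from_matrix(np.c_[np.cross(yt,d),yt,d])
def err(q,p,R):
    a,b=fk(q);return np.r_[(p-a)/300,(b.inv()*R).as_rotvec()]
def ik(p,R,q0,w=1e-3): 
    r=least_squares(lambda q:np.r_[err(q,p,R),w*(q-q0)],np.clip(q0,LO+.01,HI-.01),bounds=(LO,HI));return r.x,np.linalg.norm(err(r.x,p,R))
E
python3 - <<'E'
from h import *
np.set_printoptions(precision=2,suppress=True)
rng=np.random.default_rng(0)
for x in(-150,-130,-60,3):
  for tilt in(0,20,30,35):
    for sg in(-1,1):
      S=[]
      for k in range(12):
        q,e=ik(*tgt(x,0,14,tilt,sg),rng.uniform(LO,HI) if k else np.array([-.2,0,0,2.,0,1,0]),1e-5)
        if e<1e-3:S.append((min((q-LO).min(),(HI-q).min()),q))
      S.sort(key=lambda a:-a[0])
      print(x,tilt,sg,len(S),*( [round(S[0][0],2),S[0][1]] if S else []))
E
```

```text
-150 0 -1 8 0.3 [ 0.01  0.58 -0.38  2.14  0.44  0.5  -2.45]
-150 0 1 10 0.33 [ 0.53  0.91 -1.08  2.11  1.12  0.89  0.16]
-150 20 -1 7 0.11 [ 0.42  0.81 -1.01  2.33  1.69  0.82  2.68]
-150 20 1 7 0.11 [ 0.5   0.92 -1.13  2.33  1.72  0.95 -0.43]
-150 30 -1 7 0.02 [ 0.42  0.95 -1.09  2.42  1.98  1.1   2.43]
-150 30 1 10 0.02 [ 0.36  0.88 -1.01  2.42  1.98  1.01 -0.76]
-150 35 -1 0
-150 35 1 0
-130 0 -1 8 0.35 [ 0.13  0.63 -0.52  2.09  0.58  0.56 -2.54]
-130 0 1 7 0.36 [ 0.4   0.78 -0.87  2.08  0.92  0.74  0.33]
-130 20 -1 5 0.15 [ 0.52  0.94 -1.14  2.29  1.71  0.96  2.76]
-130 20 1 7 0.15 [ 0.63  1.22 -1.36  2.29  1.79  1.28 -0.3 ]
-130 30 -1 4 0.04 [ 0.13  0.69 -0.7   2.4   2.    0.74  2.27]
-130 30 1 10 0.06 [ 0.62  1.51 -1.48  2.38  2.09  1.65 -0.35]
-130 35 -1 7 0.02 [ 0.5   1.18 -1.23  2.42  2.11  1.38  2.5 ]
-130 35 1 10 0.01 [ 0.36  0.94 -1.02  2.43  2.09  1.13 -0.8 ]
-60 0 -1 6 0.46 [ 0.07  0.67 -0.39  1.94  0.43  0.61 -2.34]
-60 0 1 9 0.5 [ 0.17  0.71 -0.53  1.94  0.57  0.65  0.69]
-60 20 -1 6 0.02 [ 0.21  0.68 -0.65  2.17  1.5   0.53  2.9 ]
-60 20 1 7 0.27 [ 0.15  0.66 -0.58  2.17  1.48  0.48 -0.24]
-60 30 -1 4 0.16 [-0.09  0.61 -0.34  2.28  2.02  0.48  2.27]
-60 30 1 10 0.19 [ 0.48  0.96 -1.06  2.25  1.95  0.99 -0.49]
-60 35 -1 7 0.15 [ 0.46  0.99 -1.04  2.29  2.08  1.07  2.53]
-60 35 1 11 0.14 [ 0.36  0.88 -0.91  2.3   2.08  0.95 -0.7 ]
3 0 -1 10 0.56 [ 0.14  0.76 -0.46  1.79  0.48  0.71 -2.32]
3 0 1 9 0.67 [ 0.38  0.89 -0.82  1.77  0.84  0.87  0.57]
3 20 -1 6 0.11 [-0.8   0.73  0.67  2.09 -1.18  0.29 -0.95]
3 20 1 10 0.43 [ 0.56  1.04 -1.13  2.01  1.63  0.96 -0.05]
3 30 -1 9 0.29 [ 0.24  0.76 -0.67  2.14  1.87  0.63  2.63]
3 30 1 9 0.31 [ 0.35  0.83 -0.82  2.13  1.88  0.74 -0.45]
3 35 -1 5 0.19 [-1.05  0.89  0.89  2.25  3.88  0.39  0.08]
3 35 1 11 0.27 [ 0.38  0.9  -0.88  2.17  2.05  0.87 -0.57]
```

```bash
cat >> h.py <<'E'
VM=.7*np.array([2.57,2.57,3.14,3.14,3.14,3.14,3.14])/12
def jac(q):
    e=np.zeros((6,7));p,R=fk(q)
    for i in range(7):
        d=q.copy();d[i]+=1e-5;a,b=fk(d);e[:,i]=np.r_[(a-p)/300,(b*R.inv()).as_rotvec()]/1e-5
    return e
def sim(q,rows,n=1,lam=.03):
    """rows: list of 6; simulated solver: damped steps with clamping"""
    q=np.array(q,float);p0,R0=fk(q);p,R=p0,R0
    for r in rows:
        pt=p0+R0.apply(np.array(r[:3])*10);Rt=R0*Ro.from_rotvec(r[3:6],degrees=True)
        pc,Rc=fk(q)
        dv=pt-pc;dw=(Rt*Rc.inv()).as_rotvec()
        k=min(1,41.7/max(np.linalg.norm(dv),1e-9));k2=min(1,.125/max(np.linalg.norm(dw),1e-9))
        pg=pc+dv*k;Rg=Ro.from_rotvec(dw*k2)*Rc;qq=q.copy()
        for it in range(4):
            a,b=fk(qq);e=np.r_[(pg-a)/300,(Rg*b.inv()).as_rotvec()];J=jac(qq)
            qq=np.clip(qq+J.T@np.linalg.solve(J@J.T+lam**2*np.eye(6),e),LO+.003,HI-.003)
        d=qq-q;s=min(1,1/max(np.abs(d/VM).max(),1e-9));q=q+d*s
    return q
def P(s): return [list(map(float,r.split()))[:6] for r in s.split(';')]
E
python3 - <<'E'
from h import *
np.set_printoptions(precision=2,suppress=True)
q=sim(D[0][0],P("4 -4.8 0 0 0 0 0;8 -9.6 0 -1 3 3 0;12 -14.4 0 -2.5 7 7 0;16 -19.2 0 -4 12 12 0;19 -23 0 -5.5 17 17.5 0;22 -26.6 1 -7 22 22.5 0;25 -30.2 2 -8.5 26.5 27 0;28 -33.8 3 -10 31 32 0;31 -37.4 4 -10.96 33.83 34.79 0;34 -41 5 -10.96 33.83 34.79 0;37 -44.7 6.2 -10.96 33.83 34.79 0;40 -48.3 7.5 -10.96 33.83 34.79 0"))
print(q,fk(q)[0])
q=sim(q,P("-0.5 -3.5 1 0 0 0 0;-1 -7 2 0 0 0 0;-1.5 -10.5 3 -0.7 0.5 1.9 0;-2 -14 4 -0.7 0.5 1.9 0;-2.6 -17.5 6 -0.7 0.5 1.9 0;-3.2 -21 8 -0.7 0.5 1.9 0;-3.8 -24.5 10 -0.7 0.5 1.9 0;-4.5 -28 11.5 -0.7 0.5 1.9 0;-5.2 -31.5 13 -0.7 0.5 1.9 0;-5.79 -35.6 14.4 -0.7 0.5 1.9 0;-5.79 -35.6 14.4 -0.7 0.5 1.9 0;-5.79 -35.6 14.4 -0.7 0.5 1.9 0"))
print(q,fk(q)[0])
q0=np.array([2.52816, -0.30669, -1.56862, 1.95513, -0.33165, 1.14919, -0.65102])
# candidate recoveries
for name,t in {'start':(fk(np.array(D[0][0])))}.items():
    p,R=fk(q0);rv=(R.inv()*t[1]).as_rotvec(degrees=True);sh=R.inv().apply(t[0]-p)/10;print(sh,rv)
    q=sim(q0,[list(sh)+list(rv)]*30);print(name,q,fk(q)[0])
for ang in(-60,60,-90,90):
    q=sim(q0,[[0,0,0,0,0,ang]]*18);print('yaw',ang,q,fk(q)[0])
    q=sim(q0,[[10,35,3,0,0,ang]]*24);print('yaw+',ang,q,fk(q)[0])
E
```

```text
[ 0.9  -0.07 -0.52  2.44 -0.83  0.2  -0.6 ] [ 436.44 -156.4   232.86]
[ 0.8   0.05 -0.79  2.44  1.22  0.19 -2.66] [468.39 -77.13 201.69]
[ 0.97 28.53 10.4 ] [  3.09  -1.22 -35.94]
start [ 2.53 -0.31 -1.57  1.62 -0.4   1.5  -0.02] [ 399.64 -268.89  467.76]
yaw -60 [ 2.53 -0.31 -1.57  1.96 -0.33  1.15  0.4 ] [ 325.01 -293.05  322.48]
yaw+ -60 [ 2.53 -0.31 -1.57  1.41 -0.44  1.64  0.38] [ 441.6  -253.8   566.37]
yaw 60 [ 2.53 -0.31 -1.57  1.96 -0.33  1.15 -1.7 ] [ 325.02 -293.04  322.48]
yaw+ 60 [ 2.53 -0.31 -1.57  1.55 -0.62  1.5  -1.32] [ 477.54 -238.81  516.18]
yaw -90 [ 2.53 -0.29 -1.57  1.96 -0.31  1.14  0.9 ] [ 320.5  -297.68  324.2 ]
yaw+ -90 [ 2.53 -0.31 -1.57  1.41 -0.43  1.64  0.89] [ 440.66 -254.29  566.49]
yaw 90 [ 2.53 -0.31 -1.57  1.96 -0.33  1.15 -2.22] [ 325.03 -293.04  322.48]
yaw+ 90 [ 2.53 -0.31 -1.57  1.65 -0.75  1.43 -1.41] [ 493.14 -226.73  485.93]
```

```bash
cat > s.py <<'E'
from h import *
import time
np.set_printoptions(precision=2,suppress=True)
q0=np.array([2.52816, -0.30669, -1.56862, 1.95513, -0.33165, 1.14919, -0.65102])
def rel(qa,qb):
    p,R=fk(qa);t,S=fk(qb);return np.r_[R.inv().apply(t-p)/10,(R.inv()*S).as_rotvec(degrees=True)]
def mar(q): return np.minimum(q-LO,HI-q)[[0,1,2,3,4,5]].min()
rng=np.random.default_rng(1);best=[];t0=time.time();n=0
goal=tgt(-150,0,130,0,1)
while time.time()-t0<400:
    qs=np.array([rng.uniform(.2,2),rng.uniform(.2,.9),rng.uniform(-1.2,.6),rng.uniform(1.2,2.2),rng.uniform(-.6,1.5),rng.uniform(.4,1.6),rng.uniform(-1.5,1.5)])
    P_=[fk(q0+(qs-q0)*k/8)[0] for k in range(9)]
    if min(p[2] for p in P_)<200 or fk(qs)[1].as_matrix()[2,2]>-.6: continue
    n+=1
    N=int(np.ceil(max(12,np.abs(qs-q0).max()/.15,)))
    q=sim(q0,[rel(q0,q0+(qs-q0)*min(1,k/(N-2))) for k in range(1,N+1)])
    m1=mar(q)
    if m1<.05: 
        best.append((m1,9,qs,q,None,N));continue
    p,R=fk(q);g=np.r_[R.inv().apply(goal[0]-p)/10,(R.inv()*goal[1]).as_rotvec(degrees=True)]
    f=sim(q,[g*min(1,k/20) for k in range(1,25)]);e=np.linalg.norm(err(f,*goal))
    best.append((min(m1,mar(f)) -10*e,e,qs,q,f,N))
best.sort(key=lambda b:-b[0]);print(n)
for b in best[:5]:print(*b)
E
python3 s.py
```

```text
2237
0.3742341389191145 1.5411886691303492e-15 [1.26 0.56 0.2  1.53 0.41 0.95 1.06] [ 1.99  0.57 -0.98  1.59  0.81  1.26  0.42] [ 0.62  0.67 -1.19  2.07  0.78  0.96  0.41] 12
0.3741674027228846 1.1671668929422447e-15 [ 0.3   0.23 -0.5   1.51 -0.28  0.65 -0.85] [ 0.97  0.3  -1.15  1.59 -0.1   0.66 -0.86] [ 0.62  0.66 -1.19  2.07  0.78  0.96  0.41] 15
0.3741449216590105 1.133023861313219e-15 [ 1.09  0.33  0.42  1.93 -0.24  1.24  0.54] [ 2.12  0.49 -0.87  1.87  0.21  1.26  0.07] [ 0.62  0.66 -1.19  2.07  0.77  0.96  0.41] 14
0.37412078025840995 2.2603920238281294e-15 [ 1.25  0.49 -0.13  1.44 -0.56  1.11  0.06] [ 1.75  0.69 -0.96  1.4   0.03  1.04 -0.33] [ 0.61  0.66 -1.19  2.07  0.77  0.96  0.41] 12
0.37412004924840314 1.5521123038565273e-15 [1.   0.44 0.08 1.41 0.7  0.76 0.86] [ 1.77  0.55 -1.13  1.42  0.98  1.25  0.05] [ 0.61  0.66 -1.19  2.07  0.77  0.96  0.41] 12
```

```bash
sed -i '/^rng=/,$d' s.py
cat > s1.py <<'E'
from s import *
np.set_printoptions(precision=1,suppress=True)
for qs in ([1.26,.56,.2,1.53,.41,.95,1.06],[1.25,.49,-.13,1.44,-.56,1.11,.06]):
    qs=np.array(qs)
    rows=[np.round(rel(q0,q0+(qs-q0)*min(1,k/10)),1) for k in range(1,13)];q=sim(q0,rows);print(q,fk(q)[0])
    print(';'.join(' '.join('%g'%v for v in r)+' 0' for r in rows))
    print([fk(q0+(qs-q0)*k/4)[0].round() for k in range(5)])
E
python3 s1.py
```

```text
[ 2.   0.6 -1.   1.6  0.8  1.3  0.4] [  46.1 -656.9  293.3]
-1.3 5.1 -4.4 -3.5 4 -9.2 0;-3.4 10.7 -7.4 -6.7 6.5 -17.7 0;-6 16.4 -8.8 -9.1 7.2 -25.7 0;-9.1 22.3 -8.4 -10.6 6.3 -33.6 0;-12.3 28 -6.4 -11 3.7 -41.6 0;-15.7 33.4 -3.3 -10.1 -0.3 -50.1 0;-19.1 38.2 0.5 -7.9 -5.7 -59.2 0;-22.5 42.6 4.4 -4.1 -12.3 -68.9 0;-25.9 46.6 7.6 1.3 -20 -79.4 0;-28.9 50.4 9.5 8.4 -28.7 -90.2 0;-28.9 50.4 9.5 8.4 -28.7 -90.2 0;-28.9 50.4 9.5 8.4 -28.7 -90.2 0
[array([ 325., -293.,  322.]), array([ 255., -415.,  409.]), array([ 156., -547.,  394.]), array([  55., -660.,  307.]), array([ -39., -748.,  239.])]
[ 1.7  0.7 -1.   1.4  0.   1.  -0.3] [ 412.  -614.1  338.5]
2 2 -4.6 0.2 7.7 -3.4 0;3.4 4.4 -8.6 0.7 14.7 -6.4 0;4.4 7.3 -11.5 1.6 20.8 -9 0;5.2 10.7 -13.3 2.6 25.8 -11.1 0;6.1 14.3 -13.9 3.7 29.8 -12.9 0;7.2 18.1 -13.1 4.7 32.6 -14.5 0;8.5 21.7 -11.1 5.6 34.2 -16.2 0;10.1 25 -8.1 6.2 34.6 -17.9 0;11.9 27.9 -4.2 6.5 33.8 -20.1 0;13.8 30.3 0.2 6.3 31.9 -22.8 0;13.8 30.3 0.2 6.3 31.9 -22.8 0;13.8 30.3 0.2 6.3 31.9 -22.8 0
[array([ 325., -293.,  322.]), array([ 351., -352.,  428.]), array([ 358., -437.,  469.]), array([ 375., -534.,  433.]), array([ 412., -614.,  339.])]
```

Second option: free space and moderate.

>>> send_rows(rows="2 2 -4.6 0 7 -3.4 0;3.4 4.4 -8.6 0.7 14 -6.4 0;4.4 7.3 -11.5 1.6 20 -9 0;5.2 10.7 -13.3 2.6 25.8 -11 0;6 14.3 -13.9 3.7 30 -13 0;7 18 -13 4.7 32.5 -14.5 0;8.5 21.7 -11 5.6 34 -16 0;10 25 -8 6.2 34.5 -18 0;12 28 -4 6.5 34 -20 0;14 30 0 6.3 32 -23 0;14 30 0 6.3 32 -23 0;14 30 0 6.3 32 -23 0")

```text
time: 7.0
tool_pos: [414.0, -612.5, 330.8]
tool_rot: [0.95, 0.126, 0.287, -0.012]
wrist_force: [-0.8, 2.2, -0.6]
finger_gap: -0.2
grasp_force: 0.0
```

```bash
cat > s2.py <<'E'
import sys
from h import *
np.set_printoptions(precision=2,suppress=True)
def go(x,y,z,tilt,N=24,n=12):
    s=telemetry.sense();q=s['joints'];print(q);print('fk err',fk(q)[0]-s['tool_pos'])
    where();p,R=tgt(x,y,z,tilt,1);Rc=Ro.from_quat(s['tool_rot'])
    g=np.r_[Rc.inv().apply(p-s['tool_pos'])/10,(Rc.inv()*R).as_rotvec(degrees=True)]
    print('g',g,'port x,z in tool',np.round(Rc.inv().apply(RP.apply([[1,0,0],[0,0,1]])),3).tolist())
    f=np.array(q)
    for k in range(1,N+1,6):
        f2=sim(q,[g*min(1,j/N) for j in range(1,k+6)]);print(k+5,f2,fk(f2)[0])
    print('err',np.linalg.norm(err(f2,p,R)))
go(*map(float,sys.argv[1:5]),N=int(sys.argv[5]))
E
python3 s2.py -150 0 130 0 24
```

```text
[ 1.74  0.69 -0.96  1.41  0.03  1.03 -0.33]
fk err [0.75 0.65 1.05]
t 7.0 port tcp [ -75.1 -723.3  330.8] zdir [ 0.52  0.18 -0.83] F [-1.2  2.  -0.6] gap -0.2
g [   9.28  -70.23   25.94   45.58   -5.58 -149.79] port x,z in tool [[0.756, 0.398, 0.519], [0.548, 0.05, -0.835]]
6 [ 1.8   0.66 -1.17  1.7   0.13  0.99  0.1 ] [ 425.5  -430.35  281.67]
12 [ 1.68  0.62 -1.32  1.95  0.3   0.93  0.36] [ 436.24 -248.87  231.46]
18 [ 1.27  0.59 -1.33  2.09  0.52  0.88  0.43] [446.98 -67.39 181.26]
24 [ 0.62  0.67 -1.2   2.06  0.78  0.97  0.4 ] [457.72 114.09 131.05]
err 0.004828387595499934
```

>>> send_rows(rows="0.4 -2.9 1.1 1.9 -0.2 -6.2 0;0.8 -5.9 2.2 3.8 -0.5 -12.5 0;1.2 -8.8 3.2 5.7 -0.7 -18.7 0;1.5 -11.7 4.3 7.6 -0.9 -25 0;1.9 -14.6 5.4 9.5 -1.2 -31.2 0;2.3 -17.6 6.5 11.4 -1.4 -37.5 0;2.7 -20.5 7.6 13.3 -1.6 -43.7 0;3.1 -23.4 8.6 15.2 -1.9 -50 0;3.5 -26.3 9.7 17.1 -2.1 -56.2 0;3.9 -29.3 10.8 19 -2.3 -62.4 0;4.3 -32.2 11.9 20.9 -2.6 -68.7 0;4.6 -35.1 13 22.8 -2.8 -74.9 0")

```text
time: 8.0
tool_pos: [435.6, -248.8, 235.5]
tool_rot: [0.663, 0.726, 0.181, -0.003]
wrist_force: [1.1, -0.5, 0.4]
finger_gap: 0.5
grasp_force: 0.0
```

```bash
python3 s2.py -155 0 110 0 12
```

```text
[ 1.68  0.61 -1.33  1.95  0.3   0.94  0.36]
fk err [0.78 0.61 1.36]
t 8.0 port tcp [-112.6 -361.   235.5] zdir [ 0.19  0.3  -0.93] F [ 1.2 -0.3  0.4] gap 0.5
g [ 31.67   0.31  21.81  22.38  -2.14 -74.61] port x,z in tool [[-0.274, 0.943, 0.191], [0.244, 0.26, -0.934]]
6 [ 1.26  0.59 -1.32  2.1   0.53  0.86  0.42] [444.57 -66.67 174.12]
12 [ 0.59  0.69 -1.16  2.09  0.81  0.93  0.37] [452.81 114.86 111.36]
err 0.00559339100870912
```

>>> send_rows(rows="2.6 0 1.8 1.9 -0.2 -6.2 0;5.3 0.1 3.6 3.7 -0.4 -12.4 0;7.9 0.1 5.4 5.6 -0.5 -18.7 0;10.6 0.1 7.3 7.5 -0.7 -24.9 0;13.2 0.1 9.1 9.3 -0.9 -31.1 0;15.8 0.2 10.9 11.2 -1.1 -37.3 0;18.5 0.2 12.7 13.1 -1.2 -43.5 0;21.1 0.2 14.5 14.9 -1.4 -49.7 0;23.8 0.2 16.4 16.8 -1.6 -56 0;26.4 0.3 18.2 18.7 -1.8 -62.2 0;29 0.3 20 20.5 -2 -68.4 0;31.7 0.3 21.8 22.4 -2.1 -74.6 0")

```text
time: 9.0
tool_pos: [453.9, 114.6, 110.8]
tool_rot: [0.081, 0.997, -0.0, 0.0]
wrist_force: [0.2, -0.8, -0.5]
finger_gap: 0.3
grasp_force: 0.0
```

```bash
python3 s2.py -145 0 14.5 0 6; python3 -c "
from h import *
c=cam('top');cv2.imwrite('pics/a3.png',cv2.resize(c['image'][170:320,150:350,::-1],(600,450),interpolation=cv2.INTER_CUBIC))"
```

```text
[ 0.59  0.69 -1.16  2.08  0.81  0.93  0.37]
fk err [0.55 0.89 1.73]
t 9.0 port tcp [-153.2    0.7  110.8] zdir [ 0. -0. -1.] F [ 0.3 -0.8 -0.5] gap 0.3
g [-0.82 -0.06  9.63 -0.    0.01 -0.03] port x,z in tool [[-1.0, 0.001, 0.0], [-0.0, -0.0, -1.0]]
6 [ 0.46  0.82 -0.97  2.1   1.01  0.79  0.24] [462.45 113.52  16.23]
err 0.006721036807767372
```

View pics/a3.png

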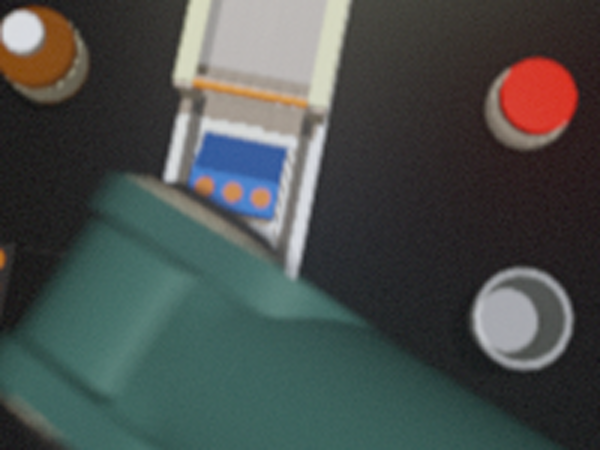

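The top crop shows the arm over the lane's rear, with the carrier (238,170) unmoved. Next I descend behind it.

>>> send_rows(rows="-0.2 0 2.5 0 0 0 0;-0.4 0 5 0 0 0 0;-0.8 0 7 0 0 0 0;-0.8 0 8.5 0 0 0 0;-0.8 0 9.3 0 0 0 0;-0.8 0 9.5 0 0 0 0;-0.8 0 9.5 0 0 0 0")

```text
time: 9.63
tool_pos: [461.4, 112.7, 16.1]
tool_rot: [0.083, 0.997, 0.001, -0.001]
wrist_force: [0.5, -0.9, -0.5]
finger_gap: 0.3
grasp_force: 0.0
```

```bash
python3 -c "
from h import *
where();plan(-145,0,14,0)
c=cam('side');cv2.imwrite('pics/a4.png',cv2.resize(c['image'][140:260,150:310,::-1],(800,600),interpolation=cv2.INTER_CUBIC))"
```

```text
t 9.63 port tcp [-145.5   -0.    16.1] zdir [-0.001  0.002 -1.   ] F [ 0.6 -0.8 -0.5] gap 0.3
shift cm [-0.05  0.    0.21] rotvec [ 0.14 -0.08 -0.26]
port axes x,z in tool [[-1.0, 0.005, -0.001], [0.001, 0.002, -1.0]]
```

View pics/a4.png

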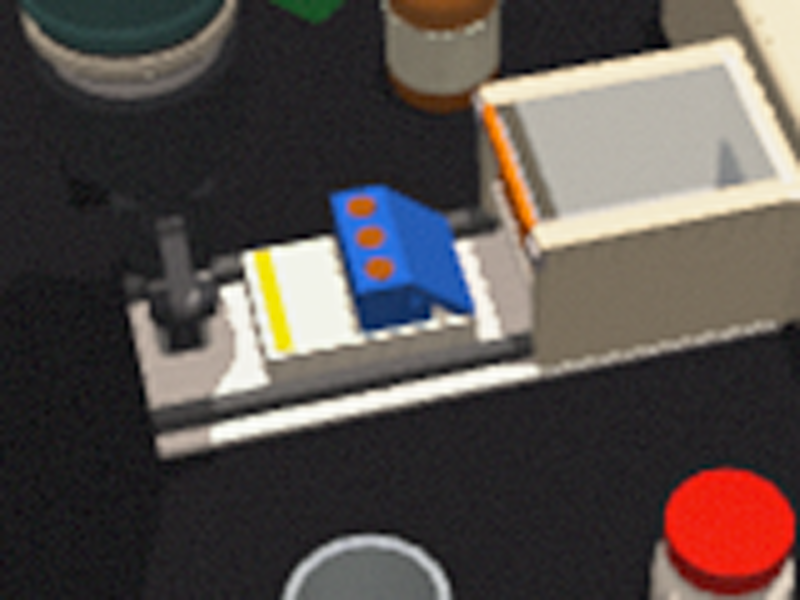

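Fingertips are inside the lane (175,330 in the side crop), centred behind the carrier tail (260,320). Next I push, first upright.

>>> send_rows(rows="-0.6 0 0.05 0 0 -0.3 0;-1.2 0 0.1 0 0 -0.3 0;-1.7 0 0.1 0 0 -0.3 0;-2.2 0 0.1 0 0 -0.3 0;-2.7 0 0.1 0 0 -0.3 0;-3.2 0 0.1 0 0 -0.3 0;-3.7 0 0.1 0 0 -0.3 0;-4.2 0 0.1 0 0 -0.3 0;-4.7 0 0.1 0 0 -0.3 0;-5.2 0 0.1 0 0 -0.3 0;-5.7 0 0.1 0 0 -0.3 0;-6 0 0.1 0 0 -0.3 0")

```text
time: 10.68
tool_pos: [520.0, 103.3, 14.8]
tool_rot: [0.08, 0.997, 0.001, -0.001]
wrist_force: [-5.3, 0.5, 3.0]
finger_gap: 0.1
grasp_force: 2.3
```

```bash
python3 s2.py -80 0 16 30 12;python3 s2.py -90 0 16 30 12|grep -A9 ^6;python3 s2.py -70 0 16 30 12|grep -A9 ^6
```

```text
[ 0.47  0.88 -0.97  1.97  0.98  0.86  0.35]
fk err [0.71 0.89 1.87]
t 10.68 port tcp [-86.2   0.2  14.8] zdir [-0.  0. -1.] F [-5.3 -0.4  3. ] gap 0.1
g [ -0.61  -0.02  -0.12   0.15 -30.16   0.07] port x,z in tool [[-1.0, -0.002, -0.003], [0.003, 0.002, -1.0]]
6 [ 0.35  0.74 -0.83  2.15  1.36  0.64 -0.07] [523.74 103.6   17.25]
12 [ 0.25  0.73 -0.76  2.3   1.94  0.74 -0.69] [526.76 103.02  17.87]
err 0.007297310410020276
6 [ 0.35  0.73 -0.83  2.16  1.36  0.64 -0.08] [518.8  104.41  17.25]
12 [ 0.24  0.73 -0.77  2.32  1.95  0.75 -0.72] [516.89 104.64  17.87]
err 0.007297310427507315
6 [ 0.35  0.74 -0.83  2.14  1.35  0.64 -0.06] [528.67 102.79  17.25]
12 [ 0.25  0.74 -0.76  2.28  1.93  0.73 -0.67] [536.63 101.41  17.87]
err 0.007297310398163102
```

>>> send_rows(rows="-0.1 0 0 0 -2.5 0 0;-0.2 0 0 0 -5 0 0;-0.4 0 -0.1 0 -7.5 0 0;-0.6 0 -0.1 0 -10 0 0;-0.8 0 -0.1 0 -12.5 0 0;-1 0 -0.1 0 -15 0 0;-1.2 0 -0.1 0 -18 0 0;-1.4 0 -0.1 0 -21 0 0;-1.6 0 -0.1 0 -24 0 0;-1.8 0 -0.1 0 -27 0 0;-2 0 -0.1 0 -30 0 0;-2.2 0 -0.1 0 -32 0 0")

```text
time: 11.68
tool_pos: [542.0, 100.0, 15.7]
tool_rot: [0.077, 0.958, -0.02, 0.275]
wrist_force: [-1.9, 0.1, -1.3]
finger_gap: -0.0
grasp_force: 1.0
```

```bash
python3 s2.py -25 0 15.5 33 12; python3 -c "
from h import *
c=cam('side');cv2.imwrite('pics/a5.png',cv2.resize(c['image'][140:260,150:310,::-1],(800,600),interpolation=cv2.INTER_CUBIC))"
```

```text
[ 0.25  0.75 -0.76  2.29  2.    0.76 -0.72]
fk err [1.01 2.5  2.12]
t 11.68 port tcp [-63.9   0.5  15.7] zdir [ 0.53  0.   -0.85] F [-1.9 -0.3 -1.3] gap -0.0
g [-3.29 -0.06  2.08  0.25 -0.96  0.07] port x,z in tool [[-0.848, -0.003, 0.531], [-0.531, 0.003, -0.848]]
6 [ 0.25  0.76 -0.74  2.25  2.    0.75 -0.69] [562.17  99.13  17.72]
12 [ 0.25  0.77 -0.73  2.22  2.    0.74 -0.66] [581.34  95.74  17.62]
err 0.011423639350031966
```

View pics/a5.png

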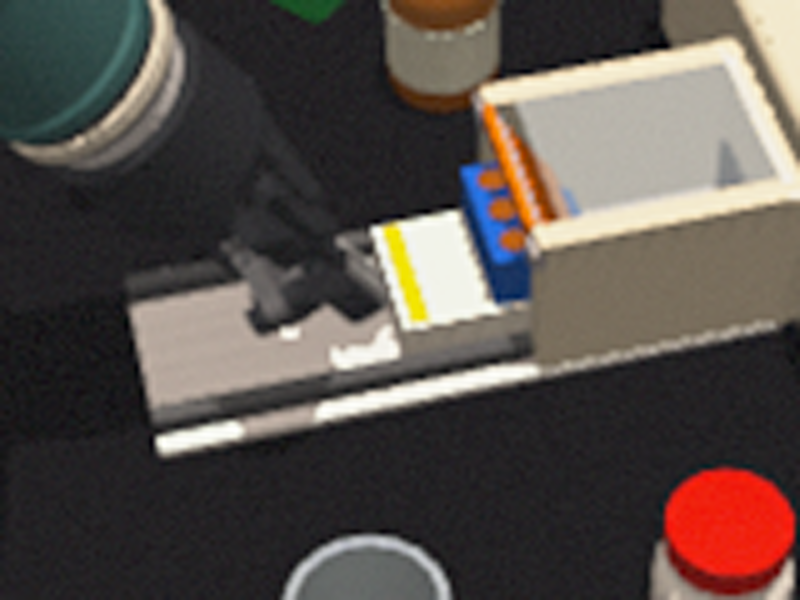

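The nose is pushing the flap open and the tilted fingertips (350,290) sit behind the tail. I continue to just before the flap starts to sink.

>>> send_rows(rows="-0.42 0 0.27 0 0 0 0;-0.85 0 0.53 0 0 0 0;-1.27 0 0.8 0 0 0 0;-1.7 0 1.06 0 0 0 0;-2.12 0 1.33 0 0 0 0;-2.54 0 1.6 0 0 0 0;-2.97 0 1.86 0 0 0 0;-3.4 0 2.12 0 0 0 0;-3.56 0 2.23 0 0 0 0")

```text
time: 12.48
tool_pos: [585.9, 92.1, 16.6]
tool_rot: [0.078, 0.958, -0.021, 0.276]
wrist_force: [-1.8, 0.1, 0.0]
finger_gap: 0.1
grasp_force: 1.0
```

```bash
python3 s2.py 3 0 15.5 32 9; python3 -c "
from h import *
c=cam('side');cv2.imwrite('pics/a6.png',cv2.resize(c['image'][140:230,190:310,::-1],(800,600),interpolation=cv2.INTER_CUBIC))"
```

```text
[ 0.26  0.76 -0.72  2.2   1.96  0.71 -0.62]
fk err [1.1  2.39 2.2 ]
t 12.48 port tcp [-19.4  -0.2  16.6] zdir [ 0.53  0.   -0.85] F [-1.8 -0.2  0. ] gap 0.1
g [-1.84  0.02  1.28  0.11  0.09 -0.07] port x,z in tool [[-0.847, 0.0, 0.531], [-0.531, 0.002, -0.847]]
6 [ 0.26  0.77 -0.71  2.17  1.94  0.69 -0.59] [601.7   92.23  18.07]
12 [ 0.26  0.77 -0.7   2.15  1.93  0.68 -0.57] [609.06  91.11  17.7 ]
err 0.011446010654706034
```

View pics/a6.png

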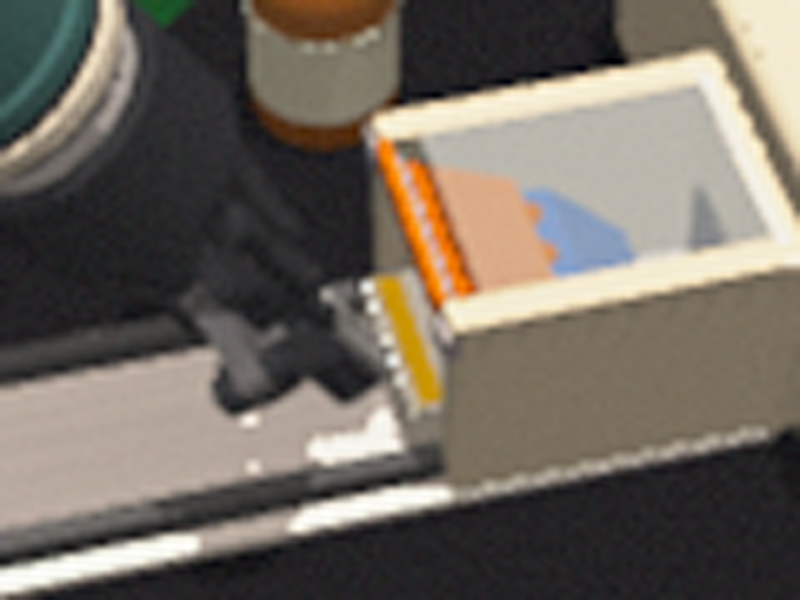

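>>> send_rows(rows="-0.42 0 0.27 0 0 0 0;-0.85 0 0.53 0 0 0 0;-1.27 0 0.8 0 0 0 0;-1.6 0 1 0 0 0 0")

```text
time: 12.87
tool_pos: [603.3, 89.5, 16.0]
tool_rot: [0.078, 0.958, -0.021, 0.275]
wrist_force: [-0.6, 0.6, 0.4]
finger_gap: 0.1
grasp_force: 0.7
```

```bash
python3 -c "
from h import *
where()"
```

```text
t 12.87 port tcp [-1.7  0.  16. ] zdir [ 0.53   0.003 -0.848] F [-0.7  0.5  0.4] gap 0.1
```

>>> send_rows(rows="-0.17 0 0.11 0 0 0 0;-0.34 0 0.21 0 0 0 0;-0.4 0 0.25 0 0 0 0")

```text
time: 13.12
tool_pos: [607.3, 88.8, 15.8]
tool_rot: [0.078, 0.958, -0.021, 0.274]
wrist_force: [-1.0, 0.4, 1.2]
finger_gap: 0.0
grasp_force: 0.8
```

>>> send_rows(rows="-0.1 0 0.06 0 0 0 0;-0.17 0 0.1 0 0 0 0")

```text
time: 13.28
tool_pos: [608.9, 88.6, 15.7]
tool_rot: [0.077, 0.958, -0.021, 0.274]
wrist_force: [-0.7, -0.5, 0.6]
finger_gap: -0.2
grasp_force: 0.7
```

>>> send_rows(rows="-0.1 0 0.06 0 0 0 0;-0.2 0 0.12 0 0 0 0")

```text
time: 13.45
tool_pos: [609.9, 88.8, 15.3]
tool_rot: [0.077, 0.959, -0.021, 0.273]
wrist_force: [-10.0, 0.3, 7.0]
finger_gap: -0.1
grasp_force: 4.9
```

>>> send_rows(rows="-0.1 0 0.06 0 0 0 0;-0.17 0 0.11 0 0 0 0")

```text
time: 13.62
tool_pos: [610.3, 89.3, 14.9]
tool_rot: [0.077, 0.959, -0.02, 0.272]
wrist_force: [-14.6, 2.0, 8.8]
finger_gap: -0.1
grasp_force: 7.1
```

Firm contact at the stop (15 N). Drawing straight back out.

>>> send_rows(rows="0.8 0 -0.5 0 0 0 0;2.1 0 -1.3 0 0 0 0;3.8 0 -2.4 0 0 0 0;5.5 0 -3.4 0 0 0 0;6.8 0 -4.25 0 0 0 0;7.6 0 -4.75 0 0 0 0;8 0 -5 0 0 0 0;8 0 -5 0 0 0 0")

```text
time: 14.28
tool_pos: [519.8, 103.2, 15.9]
tool_rot: [0.077, 0.958, -0.021, 0.274]
wrist_force: [-0.5, 1.3, -0.2]
finger_gap: 0.5
grasp_force: 0.0
```

```bash
python3 -c "
from h import *
where();np.set_printoptions(precision=2,suppress=True);print(telemetry.sense()['joints'])
c=cam('side');cv2.imwrite('pics/a7.png',cv2.resize(c['image'][140:230,190:310,::-1],(800,600),interpolation=cv2.INTER_CUBIC))"
```

```text
t 14.28 port tcp [-86.3   0.   15.9] zdir [ 0.529  0.003 -0.849] F [-0.7  1.2 -0.2] gap 0.5
[ 0.24  0.75 -0.78  2.33  2.01  0.79 -0.77]
```

View pics/a7.png

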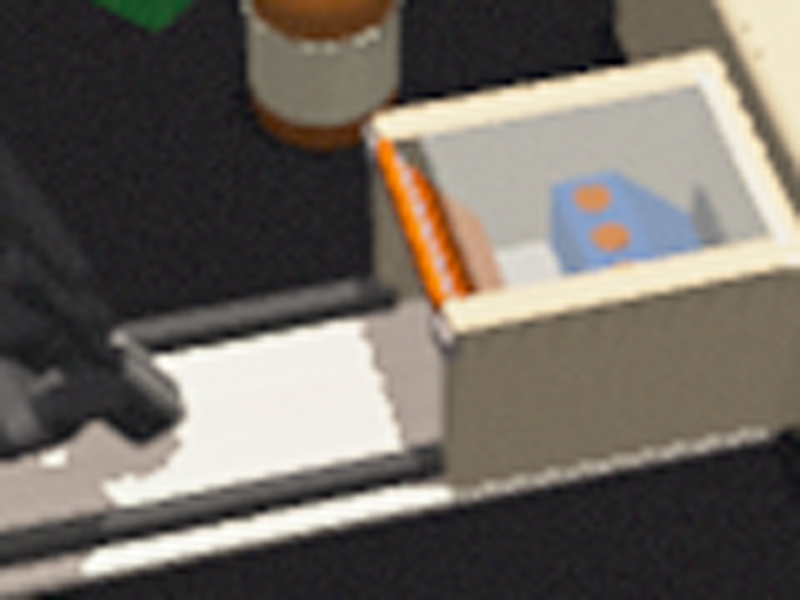

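The carrier is at the stop (625,230), the flap is half open and the fingers are out. I hold still while the flap closes.

>>> send_rows(rows="0 0 0 0 0 0 0;0 0 0 0 0 0 0;0 0 0 0 0 0 0;0 0 0 0 0 0 0;0 0 0 0 0 0 0;0 0 0 0 0 0 0;0 0 0 0 0 0 0;0 0 0 0 0 0 0;0 0 0 0 0 0 0;0 0 0 0 0 0 0;0 0 0 0 0 0 0;0 0 0 0 0 0 0")

```text
time: 15.33
tool_pos: [520.1, 103.0, 15.9]
tool_rot: [0.078, 0.958, -0.021, 0.274]
wrist_force: [0.1, -0.0, -0.7]
finger_gap: 0.2
grasp_force: 0.0
```

>>> send_rows(rows="0 0 0 0 0 0 0;0 0 0 0 0 0 0;0 0 0 0 0 0 0;0 0 0 0 0 0 0;0 0 0 0 0 0 0;0 0 0 0 0 0 0;0 0 0 0 0 0 0;0 0 0 0 0 0 0;0 0 0 0 0 0 0;0 0 0 0 0 0 0;0 0 0 0 0 0 0;0 0 0 0 0 0 0")

```text
time: 16.33
tool_pos: [520.1, 103.0, 15.9]
tool_rot: [0.078, 0.958, -0.021, 0.274]
wrist_force: [-0.5, 0.0, 0.4]
finger_gap: 0.1
grasp_force: 0.0
```

>>> send_rows(rows="0 0 0 0 0 0 0;0 0 0 0 0 0 0;0 0 0 0 0 0 0;0 0 0 0 0 0 0;0 0 0 0 0 0 0;0 0 0 0 0 0 0;0 0 0 0 0 0 0;0 0 0 0 0 0 0;0 0 0 0 0 0 0;0 0 0 0 0 0 0;0 0 0 0 0 0 0;0 0 0 0 0 0 0")

```text
time: 17.33
tool_pos: [520.1, 103.0, 15.8]
tool_rot: [0.078, 0.958, -0.021, 0.274]
wrist_force: [0.2, 0.7, 0.4]
finger_gap: 0.2
grasp_force: 0.0
```

>>> send_rows(rows="0 0 0 0 0 0 0;0 0 0 0 0 0 0;0 0 0 0 0 0 0;0 0 0 0 0 0 0;0 0 0 0 0 0 0;0 0 0 0 0 0 0;0 0 0 0 0 0 0;0 0 0 0 0 0 0;0 0 0 0 0 0 0;0 0 0 0 0 0 0;0 0 0 0 0 0 0;0 0 0 0 0 0 0")

```text
time: 18.33
tool_pos: [520.1, 103.0, 15.9]
tool_rot: [0.078, 0.958, -0.021, 0.274]
wrist_force: [0.6, -0.2, 0.2]
finger_gap: 0.5
grasp_force: 0.0
```

>>> send_rows(rows="0 0 0 0 0 0 0;0 0 0 0 0 0 0;0 0 0 0 0 0 0;0 0 0 0 0 0 0;0 0 0 0 0 0 0;0 0 0 0 0 0 0;0 0 0 0 0 0 0;0 0 0 0 0 0 0;0 0 0 0 0 0 0;0 0 0 0 0 0 0;0 0 0 0 0 0 0;0 0 0 0 0 0 0")

```text
time: 19.33
tool_pos: [520.1, 103.0, 15.9]
tool_rot: [0.078, 0.958, -0.021, 0.274]
wrist_force: [0.2, -0.2, 0.5]
finger_gap: -0.1
grasp_force: 0.0
```

>>> send_rows(rows="0 0 0 0 0 0 0;0 0 0 0 0 0 0;0 0 0 0 0 0 0;0 0 0 0 0 0 0;0 0 0 0 0 0 0;0 0 0 0 0 0 0;0 0 0 0 0 0 0;0 0 0 0 0 0 0;0 0 0 0 0 0 0;0 0 0 0 0 0 0;0 0 0 0 0 0 0;0 0 0 0 0 0 0")

```text
time: 20.33
tool_pos: [520.1, 103.0, 15.9]
tool_rot: [0.078, 0.958, -0.021, 0.274]
wrist_force: [0.2, 0.2, -0.3]
finger_gap: 0.1
grasp_force: 0.0
```

```bash
python3 -c "
from h import *
where()
c=cam('side');cv2.imwrite('pics/a8.png',cv2.resize(c['image'][140:230,190:310,::-1],(800,600),interpolation=cv2.INTER_CUBIC))"
```

```text
t 20.33 port tcp [-86.   -0.1  15.9] zdir [ 0.529  0.003 -0.849] F [ 0.2  0.3 -0.3] gap 0.1
```

View pics/a8.png

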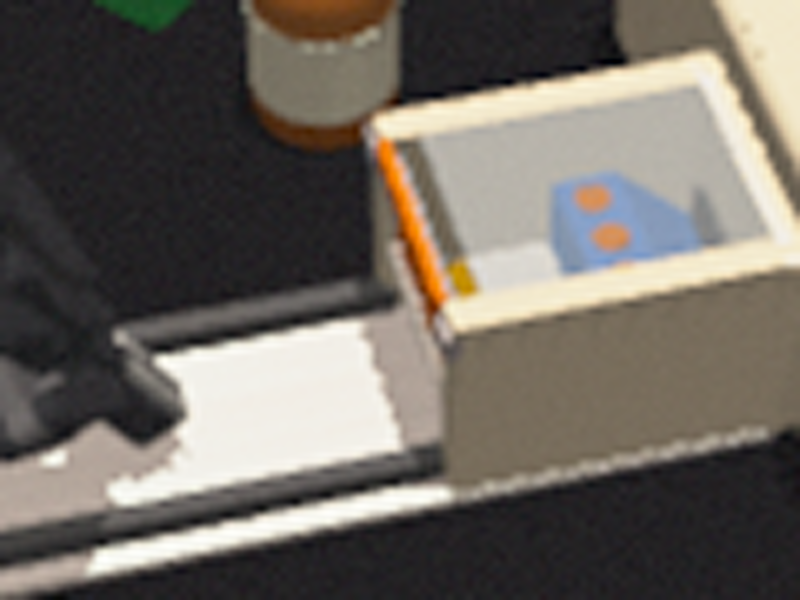

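The flap hangs shut (410,220) and the carrier is home behind it with its yellow stripe just inside. I wait one more second, then hand in.

>>> send_rows(rows="0 0 0 0 0 0 0;0 0 0 0 0 0 0;0 0 0 0 0 0 0;0 0 0 0 0 0 0;0 0 0 0 0 0 0;0 0 0 0 0 0 0;0 0 0 0 0 0 0;0 0 0 0 0 0 0;0 0 0 0 0 0 0;0 0 0 0 0 0 0;0 0 0 0 0 0 0;0 0 0 0 0 0 0")

```text
time: 21.38
tool_pos: [520.1, 103.0, 15.9]
tool_rot: [0.078, 0.958, -0.021, 0.274]
wrist_force: [-0.3, -0.5, -0.7]
finger_gap: -0.1
grasp_force: 0.0
```

```bash
python3 -c "
from h import *
print(workorder.finish_job())"
```

```text
the job is handed in; nothing more can be done
None
```

The carrier was pushed home against the stop (about 15 N at contact), the fingers were drawn out while the flap was still open, the flap then closed behind it, and the job was handed in at about 21 s of the 42 s allowed.

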